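# Sweep the used polishers into the rinse tray and shut its gate

### The arm

A 6-joint arm with a two-finger parallel gripper is mounted at the origin on a cart in front of the work surface, level with it; the furniture and walls round the work are solid. World frame = base frame: x ahead of the robot, y to its left, z up, the work surface at z = 0. Lengths are in m, angles in rad, forces in N, time in s.
With the tool pointing down it reaches from about 0.275 to 0.825 m from the base axis. Payload 5.2 kg.
Tool frame: the origin (TCP) lies at the very end of the fingers, on their centre line; the grasp point (between the pads) lies 19 mm behind it; z points along the fingers, y is the line along which they close (so a half turn about z gives the same grasp; the last joint's range is limited). The gripper opens to 93 mm and grips with 3 to 60 N. Pads are 15 mm wide; open, the fingers measure 128 mm over their backs; the gripper's body (75 mm by 188 mm) begins 65 mm behind the grasp point.
Start: joints at [-1.332, 0.259, 1.535, -0, 1.348, -0.203], TCP at [0.235, -0.497, 0.219] pointing down, gripper open.
Joint ranges: [-3.14, 3.14], [-0.91, 2.08], [0.19, 2.58], [-1.22, 4.36], [0.22, 2.71], [-3.12, 3.12]. Speed limits (rad/s): [2.57, 2.57, 3.14, 3.14, 3.14, 3.14].

### API

Orientations are given as a unit quaternion [w, x, y, z].
In Python, from bench import get_state, imaging, close_job gives the robot as it stands.
- The arm moves only by the shell command python3 -m crank 'ROWS' [FORCE]. ROWS is text: rows parted by semicolons, each of 7 numbers parted by spaces: the opening in per cent of the stroke, from 0 (shut) to 100 (fully open), then the shift along the tool's x, y, z in mm, then the turn, a rotation vector about the tool's x, y, z in rad. In form: hand x y z wx wy wz; .... A call has exactly 5 rows; each row shifts and turns the commanded pose from where the row before left it, along the tool's axes as they then stand; what a row does not reach is not made up. A row lasts 1/12 s, in which the tool goes at most 41.7 mm and 7.16 degrees, less where a joint would pass 70% of its speed; a pose out of reach is approached as far as the arm can. A call with a gripper value outside its range is refused whole. The fingers move at their own pace and stop on an object; FORCE is the grip in N (left out, the last holds). Time passes only in rows, so rows that do not move let the fingers close, or fill a call up. It gives the time, the measured TCP pose, the force, the opening and the grip force at its end, in the units of the state.
- get_state(): the state, without advancing time (a new reading comes with each control period).
- imaging.capture(name): name is "scene" or "top"; returns a dict with "image" (400x640x3 uint8, red, green, blue), "mtx" (3x3 intrinsics, pixels), "R" (3x3) and "t" (3): a world point X has camera coordinates R X + t. Camera axes: x right, y down, z forward; pixel columns grow to the right and rows downward; lengths in m; the calibration is good to about 2 mm. A picture is of the moment at which its call begins. There is no depth.
- close_job(): hands the job in; it is judged then, once.
The state is a dict: "time": time; "qpos": joint angles; "joint_vel": joint speeds; "joint_torque": joint torques, N m; "position": TCP position; "tool_rot": TCP orientation; "ft_force": force on the tool from outside, world axes, zero at the start; "wrist_torque": the same for the moment, N m; "grip_width": finger opening in m; "gripper_force": force on a finger pad.
Only numpy, scipy, OpenCV 4.12 (cv2) and the standard library are available. Lean on these libraries where they do the work, as an engineer would, in place of code of your own. Each camera call takes 0.05 s, during which the arm holds its last target. There are 200 camera calls.

### The job

Clear up after polishing: with the fingertips sweep the three loose rubber polishers (one red, two teal) that lie on the wooden bench top into the low steel rinse tray through its open mouth, then push the tray's blue gate fully shut so that none can fall out on the way to the cleaner. Slide the polishers along the bench without picking them up, and leave the tooth bridge, the jaw model, the green bowl, the tape roll and the spatula where they lie.

Things in the scene. Friction and masses are not known exactly. Their poses are not given: they have to be found in the camera images.
- polisher_1_c (a point): red rubber polishing wheel on a short metal mandrel, lying on its side, loose, about 15 g; it slides as a block 22 x 26 x 22 mm (its own x, y, z, mandrel along y) and does not roll away. This point is its middle, 11 mm above its underside
- polisher_2_c (a point): teal rubber polishing wheel on a short metal mandrel, lying on its side, loose, about 15 g; it slides as a block 17 x 28 x 17 mm (its own x, y, z, mandrel along y) and does not roll away. This point is its middle, 8.5 mm above its underside
- polisher_3_c (a point): a second, like polisher_2: teal rubber polishing wheel on a short metal mandrel, lying on its side, loose, about 15 g; it slides as a block 17 x 28 x 17 mm (its own x, y, z, mandrel along y) and does not roll away. This point is its middle, 8.5 mm above its underside
- tray: low perforated steel tray, fixed to the bench, 132 mm deep (x) by 145 mm wide (y); origin under the middle of its floor, at bench height. x points from the mouth to the back wall, y left as one looks in at the mouth, z up. Walls at y = +-72.5 mm and x = +66 mm, 2.5 mm thick, 26 mm high plus a 5 mm round rim; floor 2 mm thick. A low carrying handle reaches to x = +96 mm, 25 mm high
- tray_mouth (a point): middle of the tray's open mouth, on the gate line (tray x = -65 mm), at floor height. From here outwards the floor runs out as a feathered ramp that meets the bench 25 mm further out (tray x = -90 mm)
- tray_post (a point): foot of the stop post at the right of the mouth (tray y = -72.5 mm), 8 mm thick, 29 mm high. A flared cheek, 22 mm high, stands outside it, reaching to about tray x = -101, y = -93 mm
- gate (a joint): blue gate's angle, rad: 0 shut across the mouth against the stop post, 1.57 straight out in line with the left wall, more is splayed (stop at 2.15). 3 mm strip, 141 mm long, 4 to 28 mm above the bench; from its hinge it points along tray x = -sin(angle), y = -cos(angle). Light hinge (0.3 N at the free end), stays where left; shuts when pushed from outside
- gate_hinge (a point): the gate's upright hinge axis, at the left corner of the mouth (tray x = -65, y = +72.5 mm), 15 mm above the bench
- gate_tip (a point): the free end of the gate, 15 mm above the bench
- bridge: small white three-tooth bridge, finished work, 11 x 28 x 9 mm, loose; origin under its middle; must not be moved
- jaw_model: tan jaw model, 63 x 68 x 25 mm, loose; origin under its middle; must not be moved
- bowl: green rubber mixing bowl, 67 mm across and 37 mm high, loose; origin under its middle; must not be moved
- tape: yellow tape roll lying flat, 48 mm across, 12 mm high, loose; origin under its middle; must not be moved
- spatula: steel spatula, 148 mm long along its y, 10 mm wide, 9 mm high, loose; origin under its middle; must not be moved

How it is judged:
By the outcome, as a careful person would: the job done as asked, in the order asked, and still so for the second after the job is handed in, with the robot touching nothing.
It also fails if it takes over 72 s, if anything falls off the work surface, if the arm or the gripper's body presses on something with over 40 N, if the wrist force passes 120 N, or if a joint passes its speed limit or range.

## Working session

There is one attempt and no reset: what is moved stays moved. The work goes in short steps, Python scripts to look and compute and a shell command to move; the robot and the scene stay as the last step left them, time stands still between calls to the robot, and variables do not carry over. Pictures are saved under pics/ and viewed, at most 10 in all, crops included, and the job is handed in when it is done.

```bash
mkdir -p pics; ls
python3 - <<'E'
from bench import get_state, imaging
import cv2
for n in ("scene","top"):
    c=imaging.capture(n); cv2.imwrite(f"pics/{n}0.png",c["image"][:,:,::-1]); print(n,c["mtx"].round(1).tolist(),c["R"].round(3).tolist(),c["t"].round(3).tolist())
s=get_state(); print(s["time"],s["position"],s["tool_rot"],s["grip_width"])
E
```

```text
pics
scene [[507.5, 0.0, 323.7], [0.0, 507.5, 204.5], [0.0, 0.0, 1.0]] [[0.52, -0.854, -0.013], [-0.378, -0.216, -0.9], [0.766, 0.473, -0.435]] [-0.29, 0.253, 0.77]
top [[370.1, 0.0, 317.7], [0.0, 370.1, 195.9], [0.0, 0.0, 1.0]] [[0.0, -1.0, -0.012], [-0.989, 0.001, -0.145], [0.145, 0.012, -0.989]] [0.016, 0.557, 0.826]
0.1 [ 0.2350797  -0.49670479  0.21793402] [-7.86960246e-04  9.75700109e-01  2.19108828e-01  9.43524855e-07] 0.09301662795389805
```

View pics/scene0.png

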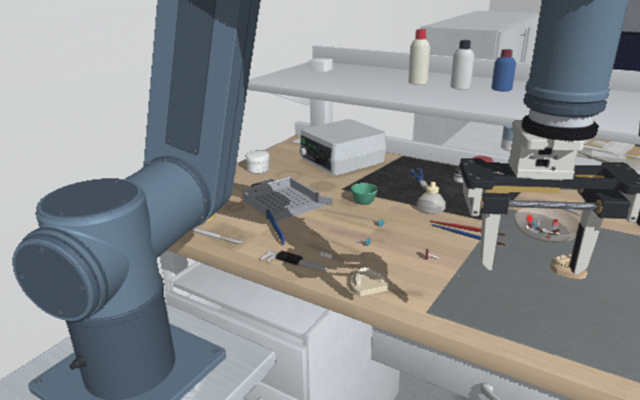

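View pics/top0.png

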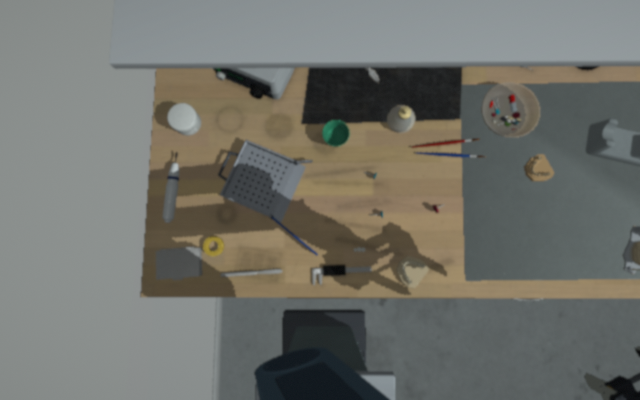

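The top view shows the tray at about (262,180) with its mouth facing right. The splayed blue gate runs from (272,217) to (316,253). The teal polishers are at (372,175) and (377,212), the red one at (432,208), and the bowl at (335,132). I'll enlarge that area.

```bash
cat > h.py <<'E'
import numpy as np, cv2
from bench import get_state, imaging
def ray(c,u,v):
    d=c["R"].T@np.linalg.solve(c["mtx"],[u,v,1.]); return -c["R"].T@c["t"],d
def onz(c,u,v,z):
    o,d=ray(c,u,v); return o+d*(z-o[2])/d[2]
def proj(c,X):
    p=c["mtx"]@(c["R"]@np.asarray(X,float)+c["t"]); return p[:2]/p[2]
def tri(ca,pa,cb,pb):
    o1,d1=ray(ca,*pa); o2,d2=ray(cb,*pb)
    s=np.linalg.lstsq(np.c_[d1,-d2],o2-o1,rcond=None)[0]
    a,b=o1+s[0]*d1,o2+s[1]*d2; return (a+b)/2,np.linalg.norm(a-b)
def blobs(c,lo,hi,box,amin=6):
    "HSV mask blobs inside box (u0,v0,u1,v1)"
    m=cv2.inRange(cv2.cvtColor(c["image"],cv2.COLOR_RGB2HSV),lo,hi); k=np.zeros_like(m)
    u0,v0,u1,v1=box; k[v0:v1,u0:u1]=m[v0:v1,u0:u1]
    n,l,s,ce=cv2.connectedComponentsWithStats(k)
    return [(ce[i].round(1).tolist(),s[i].tolist()) for i in range(1,n) if s[i,4]>=amin]
def crop(c,box,k,f):
    u0,v0,u1,v1=box; cv2.imwrite(f,cv2.resize(c["image"][v0:v1,u0:u1,::-1],None,fx=k,fy=k,interpolation=cv2.INTER_CUBIC))
E
python3 - <<'E'
from h import *
t=imaging.capture("top"); s=imaging.capture("scene")
crop(t,(210,110,460,290),3.2,"pics/t1.png"); crop(s,(180,160,450,310),2.9,"pics/s1.png")
for n,c,b in(("top",t,(210,110,460,290)),("scene",s,(180,160,450,310))):
    print(n,"teal",blobs(c,(80,60,40),(97,255,255),b)); print("red",blobs(c,(0,110,40),(7,255,255),b),blobs(c,(172,90,40),(180,255,255),b)); print("blue",blobs(c,(100,90,30),(125,255,255),b))
E
```

```text
top teal []
red [([442.1, 142.9], [420, 140, 40, 6, 96])] [([435.5, 208.5], [434, 207, 4, 4, 8])]
blue [([448.0, 154.3], [435, 153, 25, 3, 35]), ([298.6, 239.5], [292, 234, 16, 14, 24])]
scene teal [([380.5, 222.5], [378, 220, 6, 6, 28]), ([367.5, 241.7], [366, 239, 4, 7, 21])]
red [([440.9, 222.6], [430, 221, 20, 5, 38])] [([426.6, 254.4], [426, 250, 2, 9, 13])]
blue [([417.6, 174.2], [411, 169, 13, 11, 69]), ([275.3, 225.9], [267, 210, 17, 34, 134]), ([445.2, 227.9], [441, 227, 9, 3, 13])]
```

View pics/t1.png

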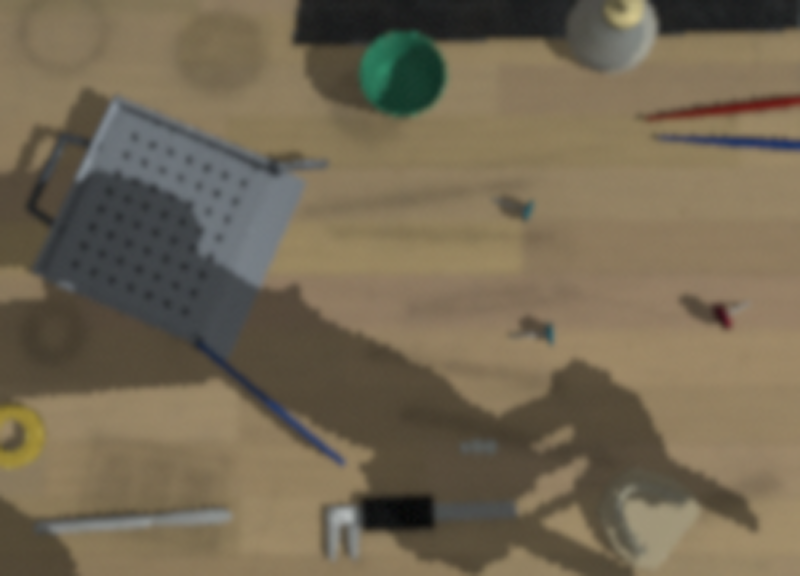

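View pics/s1.png

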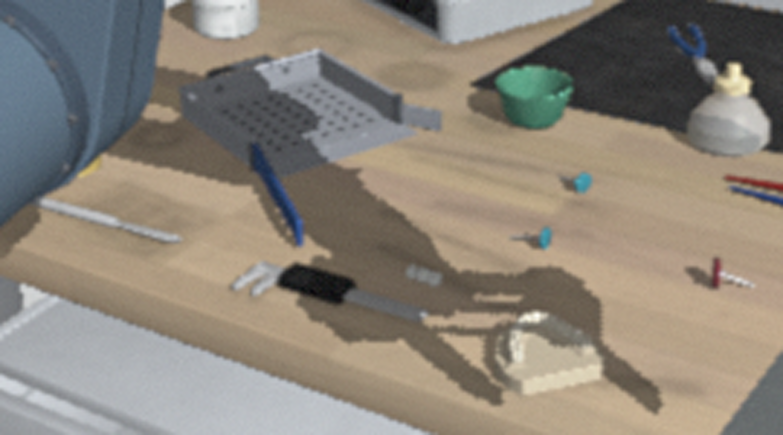

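The crops (3.2x top, 2.9x scene) show these features:
- **Gate:** hinge at top crop (197,340), tip at (343,462).
- **Tray post:** about (275,168).
- **Teal wheels:** (527,209) and (548,331), both with the mandrel pointing left.
- **Red wheel:** (723,316), mandrel pointing right.
- **Bridge:** (478,446).
- **Jaw model:** (650,520).

Next I'll turn these into world points.

```bash
cat > m.py <<'E'
from h import *
t=imaging.capture("top"); s=imaging.capture("scene")
T=lambda u,v:(210+(u+.5)/3.2-.5,110+(v+.5)/3.2-.5); S=lambda u,v:(180+(u+.5)/2.9-.5,160+(v+.5)/2.9-.5)
for n,a,b in (("tealA wheel",(527,209),(582,183)),("tealB wheel",(548,331),(544,237)),("red wheel",(723,316),(716,273)),("hinge top",(199,341),(256,146)),("gate tip top",(343,461),(298,222)),("post top",(275,166),(399,96)),("backR rim",(117,98),(319,52)),("bridge",(478,446),(424,273)),("cheek end",(327,163),(441,108)),("bowl",(402,72),(534,98))):
    X,e=tri(t,T(*a),s,S(*b)); print(n,(X*1000).round(0),"gap %.1f"%(e*1000))
for n,u,v,z in (("A mandrel",502,202,8),("A wh",527,209,8),("B mandrel",515,331,8),("B wh",548,331,8),("R mandrel",745,306,8),("R wh",723,316,11),("hinge",199,341,28),("tip",343,461,28),("post",275,166,29),("backR",117,98,31),("backL",38,272,31),("rampR",303,180,0),("rampL",228,357,0),("cheek",327,163,22),("bridge",478,446,6),("bridgeR",497,446,6),("jawL",600,520,15),("jawTop",650,475,20),("jawR",697,520,15),("bowlbot",402,115,30),("tape",12,436,12),("spatR",230,515,5),("knifeTipR",515,510,5),("knife L",325,508,10)):
    print(n,(onz(t,*T(u,v),z/1000)*1000).round(0)[:2])
E
python3 m.py
```

```text
tealA wheel [ 613. -122.    6.] gap 2.1
tealB wheel [ 519. -136.    7.] gap 2.0
red wheel [ 530. -266.   10.] gap 2.0
hinge top [511. 125.  22.] gap 1.6
gate tip top [422.  19.  24.] gap 3.0
post top [642.  69.  28.] gap 0.9
backR rim [697. 191.  24.] gap 1.8
bridge [434. -82.   5.] gap 1.4
cheek end [646.  30.  24.] gap 0.4
bowl [718. -26.  18.] gap 4.1
A mandrel [ 619. -104.]
A wh [ 613. -123.]
B mandrel [ 520. -112.]
B wh [ 520. -136.]
R mandrel [ 538. -285.]
R wh [ 531. -267.]
hinge [510. 124.]
tip [423.  18.]
post [642.  69.]
backR [695. 189.]
backL [562. 244.]
rampR [638.  49.]
rampL [501. 106.]
cheek [646.  30.]
bridge [434. -83.]
bridgeR [434. -97.]
jawL [ 380. -170.]
jawTop [ 413. -206.]
jawR [ 381. -240.]
bowlbot [681. -27.]
tape [441. 264.]
spatR [383. 102.]
knifeTipR [ 387. -109.]
knife L [389.  31.]
```

Heights and sizes agree with the task: hinge to post is 143 mm, the post top is at 28 mm and the wheels are at 6–10 mm. Before planning I'll check the height of the bottle, because the gripper body will pass near it. I'll also write a helper that converts world goals into tool-axis shifts.

```bash
cat >> h.py <<'E'
from scipy.spatial.transform import Rotation as Ro
def tool():
    s=get_state(); q=s["tool_rot"]; return s,Ro.from_quat([q[1],q[2],q[3],q[0]]).as_matrix()
def plan(heading,*pts):
    "yaw needed (about world z, deg) and the legs between world points (mm) in tool axes after the turn"
    s,M=tool(); h=np.degrees(np.arctan2(M[1,0],M[0,0])); p=s["position"]*1000
    print("t %.2f pos"%s["time"],p.round(1),"heading %.1f tilt %.3f"%(h,M[2,2]),"F",s["ft_force"].round(1),"w",round(s["grip_width"]*1000,1))
    H=np.radians(heading); c,n=np.cos(H),np.sin(H)
    print("turn wz=%.3f rad"%np.radians(-(heading-h)))
    for g in pts:
        d=np.array(g,float)-p; print("->",g,"tool shift",np.round([c*d[0]+n*d[1],n*d[0]-c*d[1],-d[2]],1)); p=np.array(g,float)
E
python3 - <<'E'
from h import *
t=imaging.capture("top"); s=imaging.capture("scene")
T=lambda u,v:(210+(u+.5)/3.2-.5,110+(v+.5)/3.2-.5); S=lambda u,v:(180+(u+.5)/2.9-.5,160+(v+.5)/2.9-.5)
print(tri(t,T(622,8),s,S(735,70)))
plan(25.3,(450,-300,120),(617,-165,120))
plan(90,(450,-300,100),(617,-165,60),(617,-165,6),(611,105,6))
E
```

```text
(array([ 0.75297716, -0.1894405 ,  0.06562756]), np.float64(0.005138784888867705))
t 0.40 pos [ 235.2 -497.1  218.5] heading 25.3 tilt -1.000 F [ 0.4  0.3 -0. ] w 92.6
turn wz=0.000 rad
-> (450, -300, 120) tool shift [278.5 -86.4  98.5]
-> (617, -165, 120) tool shift [208.7 -50.7  -0. ]
t 0.40 pos [ 235.2 -497.1  218.5] heading 25.3 tilt -1.000 F [ 0.4  0.3 -0. ] w 92.6
turn wz=-1.129 rad
-> (450, -300, 100) tool shift [197.1 214.8 118.5]
-> (617, -165, 60) tool shift [135. 167.  40.]
-> (617, -165, 6) tool shift [ 0.  0. 54.]
-> (611, 105, 6) tool shift [270.  -6.  -0.]
```

```bash
python3 -m crank '13 20 -6 5 0 0 0; 13 31 -10 11 0 0 0; 13 31 -10 11 0 0 0; 13 31 -10 11 0 0 0; 13 31 -10 11 0 0 0' 10; python3 -m crank '13 31 -10 11 0 0 0; 13 31 -10 11 0 0 0; 13 31 -10 11 0 0 0; 13 25 -8 11 0 0 0; 13 15 -3 5 0 0 0'; python3 -m crank '13 0 0 0 0 0 -0.113; 13 0 0 0 0 0 -0.113; 13 0 0 0 0 0 -0.113; 13 0 0 0 0 0 -0.113; 13 0 0 0 0 0 -0.113'; python3 -m crank '13 0 0 0 0 0 -0.113; 13 0 0 0 0 0 -0.113; 13 0 0 0 0 0 -0.113; 13 0 0 0 0 0 -0.113; 13 0 0 0 0 0 -0.112'
python3 - <<'E'
from h import *
plan(90,(617,-165,60),(617,-165,6),(611,105,6))
E
```

```text
time: 0.82
position: [0.3465, -0.3931, 0.1693]
tool_rot: [0.0, 0.976, 0.219, 0.0]
ft_force: [1.3, -0.1, 0.4]
grip_width: 0.0637
gripper_force: 0.0
time: 1.23
position: [0.4495, -0.2971, 0.1193]
tool_rot: [-0.001, 0.975, 0.22, -0.0]
ft_force: [-0.4, 0.0, 0.2]
grip_width: 0.0315
gripper_force: 0.0
time: 1.65
position: [0.4485, -0.3, 0.1206]
tool_rot: [-0.0, 0.875, 0.485, 0.0]
ft_force: [-0.1, 0.3, -0.2]
grip_width: 0.0118
gripper_force: 0.0
time: 2.07
position: [0.4484, -0.3001, 0.1207]
tool_rot: [0.0, 0.705, 0.709, 0.0]
ft_force: [-0.3, 0.3, 0.4]
grip_width: 0.0119
gripper_force: 0.0
t 2.07 pos [ 448.4 -300.1  120.7] heading 90.3 tilt -1.000 F [-0.3  0.3  0.4] w 11.9
turn wz=0.006 rad
-> (617, -165, 60) tool shift [135.1 168.6  60.7]
-> (617, -165, 6) tool shift [ 0.  0. 54.]
-> (611, 105, 6) tool shift [270.  -6.  -0.]
```

```bash
python3 -m crank '13 27 34 0 0 0 0; 13 27 34 0 0 0 0; 13 27 34 0 0 0 0; 13 27 34 10 0 0 0; 13 27 33 20 0 0 0'; python3 -m crank '13 0 0 30 0 0 0; 13 0 0 30 0 0 0; 13 0 0 20 0 0 0; 13 0 0 4 0 0 0; 13 0 0 0 0 0 0'; python3 -m crank '13 14 0 0 0 0 0; 13 12 0 0 0 0 0; 13 12 0 0 0 0 0; 13 12 0 0 0 0 0; 13 12 0 0 0 0 0';python3 -m crank '13 14 0 0 0 0 0; 13 12 0 0 0 0 0; 13 12 0 0 0 0 0; 13 12 0 0 0 0 0; 13 12 0 0 0 0 0';  python3 - <<'E'
from h import *
plan(90,(611,105,6))
t=imaging.capture("top"); s=imaging.capture("scene")
a=cv2.resize(t["image"][110:290,210:460],None,fx=2,fy=2,interpolation=3); b=cv2.resize(s["image"][160:310,180:450],(500,278),interpolation=3)
cv2.imwrite("pics/m2.png",np.vstack([cv2.resize(a,(500,300)) if 0 else a[:300],b[:278]])[:,:,::-1])
E
```

```text
time: 2.48
position: [0.6106, -0.1725, 0.0957]
tool_rot: [0.003, 0.707, 0.707, 0.001]
ft_force: [0.2, -0.2, 0.2]
grip_width: 0.0123
gripper_force: 0.0
time: 2.9
position: [0.6061, -0.1726, 0.0079]
tool_rot: [-0.002, 0.707, 0.707, -0.001]
ft_force: [-0.2, 0.5, 0.6]
grip_width: 0.012
gripper_force: 0.0
time: 3.32
position: [0.6078, -0.1097, 0.0108]
tool_rot: [0.001, 0.707, 0.707, 0.0]
ft_force: [-0.6, 0.3, -0.1]
grip_width: 0.0126
gripper_force: 0.1
time: 3.73
position: [0.6072, -0.0479, 0.0096]
tool_rot: [-0.0, 0.707, 0.707, -0.0]
ft_force: [0.6, 0.5, 0.4]
grip_width: 0.012
gripper_force: 0.1
t 3.73 pos [607.2 -47.9   9.6] heading 90.0 tilt -1.000 F [0.6 0.5 0.4] w 12.0
turn wz=0.000 rad
-> (611, 105, 6) tool shift [152.9   3.8   3.6]
```

View pics/m2.png

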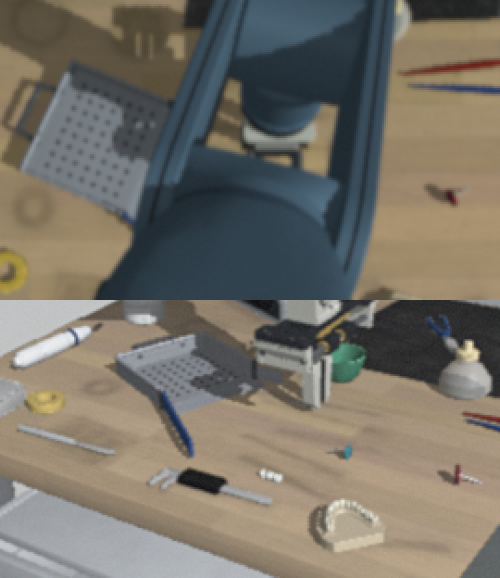

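The arm hides A in the top view. In the scene view A's old spot is empty and the hand is at about (315,385), so A is being carried ahead of the fingers. Teal B (346,452) and red (460,473) haven't moved. I'll keep pushing.

```bash
python3 -m crank '13 14 0 0 0 0 0; 13 12 0 1 0 0 0; 13 12 0 1 0 0 0; 13 12 1 0 0 0 0; 13 12 1 0 0 0 0';python3 -m crank '13 12 1 0 0 0 0; 13 12 0 0 0 0 0; 13 12 0 0 0 0 0; 13 12 0 0 0 0 0; 13 12 0 0 0 0 0'; python3 -m crank '13 12 0 0 0 0 0; 13 12 0 0 0 0 0; 13 6 0 0 0 0 0; 13 0 0 0 0 0 0; 13 -20 0 -20 0 0 0'; python3 -m crank '13 -30 0 -30 0 0 0; 13 -40 0 -10 0 0 0; 13 -40 0 0 0 0 0; 13 -40 0 0 0 0 0; 13 -40 0 0 0 0 0'
python3 - <<'E'
from h import *
plan(76,(508,-165,60))
t=imaging.capture("top"); s=imaging.capture("scene")
for n,c,b in(("top",t,(210,110,460,290)),("scene",s,(180,160,450,310))):
    print(n,"teal",blobs(c,(80,60,40),(97,255,255),b,3))
crop(s,(180,160,450,310),2,"pics/s3.png")
E
```

```text
time: 4.25
position: [0.6091, 0.0141, 0.0074]
tool_rot: [-0.0, 0.707, 0.707, -0.0]
ft_force: [0.5, -0.2, -0.4]
grip_width: 0.0118
gripper_force: 0.0
time: 4.67
position: [0.6102, 0.074, 0.0076]
tool_rot: [0.0, 0.707, 0.707, 0.0]
ft_force: [-0.4, -0.2, 0.7]
grip_width: 0.0121
gripper_force: 0.1
time: 5.08
position: [0.607, 0.0858, 0.0242]
tool_rot: [-0.003, 0.706, 0.708, -0.002]
ft_force: [-0.3, -0.1, -0.4]
grip_width: 0.0121
gripper_force: 0.0
time: 5.5
position: [0.6102, -0.109, 0.0678]
tool_rot: [0.001, 0.707, 0.707, 0.0]
ft_force: [1.0, 0.3, -0.3]
grip_width: 0.0121
gripper_force: 0.0
t 5.50 pos [ 610.2 -109.    67.8] heading 90.0 tilt -1.000 F [ 1.   0.3 -0.3] w 12.1
turn wz=0.244 rad
-> (508, -165, 60) tool shift [-79.1 -85.6   7.8]
top teal [([348.4, 137.4], [347, 134, 4, 8, 16]), ([276.9, 175.7], [276, 173, 3, 6, 15])]
scene teal [([295.0, 199.6], [293, 197, 5, 7, 25]), ([367.5, 241.7], [366, 239, 4, 7, 21])]
```

View pics/s3.png

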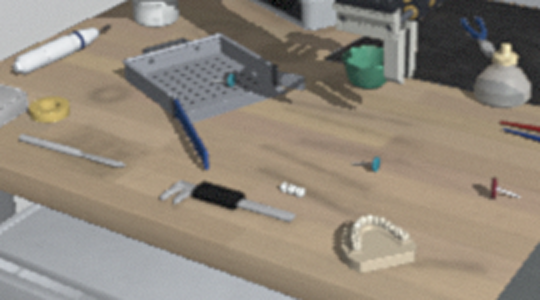

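A is inside the tray at (230,80) in the 2x scene crop, and nothing else has moved. B is next.

```bash
python3 -m crank '13 0 0 0 0 0 0.122; 13 0 0 0 0 0 0.122; 13 -20 -22 0 0 0 0; 13 -20 -22 0 0 0 0; 13 -20 -22 0 0 0 0'; python3 -m crank '13 -19 -20 0 0 0 0; 13 0 0 0 0 0 0; 13 0 0 20 0 0 0; 13 0 0 20 0 0 0; 13 0 0 10 0 0 0'
python3 - <<'E'
from h import *
plan(76,(508,-165,8),(579,120,8))
E
```

```text
time: 6.02
position: [0.5307, -0.1487, 0.0668]
tool_rot: [-0.0, 0.788, 0.616, -0.0]
ft_force: [-0.1, 0.1, -0.1]
grip_width: 0.012
gripper_force: 0.0
time: 6.43
position: [0.5072, -0.1619, 0.0156]
tool_rot: [-0.001, 0.788, 0.616, -0.0]
ft_force: [-1.1, 0.2, 0.6]
grip_width: 0.0119
gripper_force: 0.0
t 6.43 pos [ 507.2 -161.9   15.6] heading 76.0 tilt -1.000 F [-1.1  0.2  0.6] w 11.9
turn wz=-0.000 rad
-> (508, -165, 8) tool shift [-2.8  1.5  7.6]
-> (579, 120, 8) tool shift [ 2.937e+02 -1.000e-01 -0.000e+00]
```

```bash
python3 -m crank '13 0 1 4 0 0 0; 13 0 0 4 0 0 0; 13 8 0 0 0 0 0; 13 12 0 0 0 0 0; 13 12 0 0 0 0 0'; python3 -m crank '13 13 0 0 0 0 0; 13 13 0 0 0 0 0; 13 13 0 0 0 0 0; 13 13 0 0 0 0 0; 13 13 0 0 0 0 0';python3 -m crank '13 13 0 0 0 0 0; 13 13 0 0 0 0 0; 13 13 0 0 0 0 0; 13 13 0 0 0 0 0; 13 13 0 0 0 0 0'
python3 - <<'E'
from h import *
plan(76,(579,120,8))
s=imaging.capture("scene");print("scene teal",blobs(s,(80,60,40),(97,255,255),(180,160,450,310),3))
E
```

```text
time: 6.85
position: [0.5173, -0.1309, 0.0097]
tool_rot: [0.0, 0.788, 0.616, 0.0]
ft_force: [0.8, 0.3, 0.4]
grip_width: 0.0119
gripper_force: 0.1
time: 7.27
position: [0.5325, -0.067, 0.0092]
tool_rot: [0.0, 0.788, 0.616, 0.0]
ft_force: [-1.0, -0.7, -0.2]
grip_width: 0.0122
gripper_force: 0.1
time: 7.68
position: [0.5481, -0.0043, 0.009]
tool_rot: [-0.0, 0.788, 0.616, -0.0]
ft_force: [-0.4, -0.9, 1.1]
grip_width: 0.0121
gripper_force: 0.1
t 7.68 pos [548.1  -4.3   9. ] heading 76.0 tilt -1.000 F [-0.4 -0.9  1.1] w 12.1
turn wz=0.000 rad
-> (579, 120, 8) tool shift [ 1.281e+02 -1.000e-01  1.000e+00]
scene teal [([373.0, 191.0], [373, 190, 1, 3, 3]), ([295.0, 201.8], [294, 201, 3, 2, 4])]
```

```bash
python3 -m crank '13 13 0 0 0 0 0; 13 13 0 0 0 0 0; 13 13 0 0 0 0 0; 13 13 0 0 0 0 0; 13 13 0 0 0 0 0';python3 -m crank '13 13 0 0 0 0 0; 13 13 0 0 0 0 0; 13 13 0 0 0 0 0; 13 13 0 0 0 0 0; 13 8 0 0 0 0 0'; python3 -m crank '13 0 0 0 0 0 0; 13 -20 0 -20 0 0 0; 13 -30 0 -30 0 0 0; 13 -40 0 -10 0 0 0; 13 -40 0 0 0 0 0'; python3 -m crank '13 -40 0 0 0 0 0; 13 -40 0 0 0 0 0; 13 -40 0 0 0 0 0; 13 -40 0 0 0 0 0; 13 0 0 0 0 0 0'
python3 - <<'E'
from h import *
plan(82,(527,-325,60),(527,-325,8),(576,110,8))
t=imaging.capture("top"); s=imaging.capture("scene")
for n,c,b in(("top",t,(210,110,460,290)),("scene",s,(180,160,450,310))):
    print(n,"teal",[(x,[f(c,x) for f in [lambda c,x:(onz(c,*x[0],.01)*1000).round()]]) for x in blobs(c,(80,60,40),(97,255,255),b,3)])
crop(s,(180,160,450,310),2,"pics/s4.png")
E
```

```text
time: 8.15
position: [0.5639, 0.0587, 0.0091]
tool_rot: [0.0, 0.788, 0.616, 0.0]
ft_force: [-0.7, -0.6, -0.3]
grip_width: 0.012
gripper_force: 0.2
time: 8.57
position: [0.5784, 0.1175, 0.0091]
tool_rot: [-0.0, 0.788, 0.616, 0.0]
ft_force: [0.0, 0.9, 0.8]
grip_width: 0.012
gripper_force: 0.2
time: 8.98
position: [0.5485, -0.0113, 0.0716]
tool_rot: [0.002, 0.787, 0.617, 0.002]
ft_force: [0.7, -0.7, -0.6]
grip_width: 0.0118
gripper_force: 0.0
time: 9.4
position: [0.507, -0.1725, 0.0689]
tool_rot: [0.002, 0.79, 0.613, -0.001]
ft_force: [0.2, -0.5, -1.0]
grip_width: 0.0117
gripper_force: 0.0
t 9.40 pos [ 507.  -172.5   68.9] heading 75.7 tilt -1.000 F [ 0.2 -0.5 -1. ] w 11.7
turn wz=-0.110 rad
-> (527, -325, 60) tool shift [-148.3   41.1    8.9]
-> (527, -325, 8) tool shift [ 0.  0. 52.]
-> (576, 110, 8) tool shift [437.6 -12.   -0. ]
top teal [(([276.9, 175.3], [276, 173, 3, 6, 15]), [array([613., 116.,  10.])]), (([272.6, 186.5], [271, 184, 4, 6, 17]), [array([585., 126.,  10.])])]
scene teal [(([295.4, 199.6], [294, 197, 4, 6, 19]), [array([612., 117.,  10.])]), (([285.9, 202.9], [285, 200, 3, 7, 16]), [array([585., 127.,  10.])])]
```

View pics/s4.png

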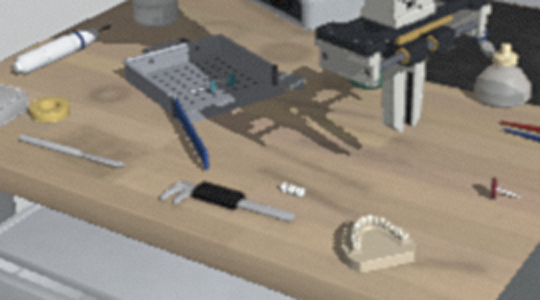

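Both teal polishers are in the tray at (213,87) and (232,80) in the 2x crop, about 27 mm inside the gate line. Next is the red one at (494,188), pushed along heading 87°.

```bash
python3 -m crank '13 0 0 0 0 0 -0.1; 13 0 0 0 0 0 -0.097; 13 -30 6 0 0 0 0; 13 -32 6 0 0 0 0; 13 -32 6 0 0 0 0'; python3 -m crank '13 -32 7 0 0 0 0; 13 -30 6 0 0 0 0; 13 0 0 20 0 0 0; 13 0 0 20 0 0 0; 13 0 0 15 0 0 0'
python3 - <<'E'
from h import *
plan(87,(530,-330,8),(553,125,8))
E
```

```text
time: 9.92
position: [0.5224, -0.2585, 0.0686]
tool_rot: [-0.0, 0.722, 0.692, 0.0]
ft_force: [0.1, -0.8, 0.5]
grip_width: 0.0122
gripper_force: 0.0
time: 10.33
position: [0.5319, -0.321, 0.0119]
tool_rot: [-0.001, 0.723, 0.691, 0.0]
ft_force: [-0.3, 0.0, 0.1]
grip_width: 0.0117
gripper_force: 0.0
t 10.33 pos [ 531.9 -321.    11.9] heading 87.3 tilt -1.000 F [-0.3  0.   0.1] w 11.7
turn wz=0.006 rad
-> (530, -330, 8) tool shift [-9.1 -1.4  3.9]
-> (553, 125, 8) tool shift [455.6  -0.8  -0. ]
```

```bash
python3 -m crank '13 0 -1 4 0 0 0; 13 6 0 0 0 0 0; 13 12 0 0 0 0 0; 13 12 0 0 0 0 0; 13 12 0 0 0 0 0'; python3 -m crank '13 13 0 0 0 0 0; 13 13 0 0 0 0 0; 13 13 0 0 0 0 0; 13 13 0 0 0 0 0; 13 13 0 0 0 0 0';python3 -m crank '13 13 0 0 0 0 0; 13 13 0 0 0 0 0; 13 13 0 0 0 0 0; 13 13 0 0 0 0 0; 13 13 0 0 0 0 0'; python3 -m crank '13 13 0 0 0 0 0; 13 13 0 0 0 0 0; 13 13 0 0 0 0 0; 13 13 0 0 0 0 0; 13 13 0 0 0 0 0'
python3 - <<'E'
from h import *
plan(87,(553,125,8))
for n in("scene","top"):
    s=imaging.capture(n);b=(180,130,450,310)
    for x in blobs(s,(172,90,40),(180,255,255),b,2)+blobs(s,(0,130,40),(7,255,255),b,2): print(n,x,(onz(s,*x[0],.011)*1000).round())
E
```

```text
time: 10.75
position: [0.5335, -0.2789, 0.0107]
tool_rot: [0.001, 0.723, 0.691, 0.0]
ft_force: [-0.1, -0.1, 0.5]
grip_width: 0.0121
gripper_force: 0.0
time: 11.17
position: [0.5359, -0.2141, 0.0098]
tool_rot: [0.0, 0.723, 0.69, 0.0]
ft_force: [0.1, -0.2, -0.1]
grip_width: 0.0125
gripper_force: 0.3
time: 11.58
position: [0.5388, -0.1494, 0.0095]
tool_rot: [-0.0, 0.724, 0.69, -0.0]
ft_force: [0.3, -0.6, 0.3]
grip_width: 0.0122
gripper_force: 0.3
time: 12.0
position: [0.5419, -0.0844, 0.0095]
tool_rot: [-0.0, 0.724, 0.69, 0.0]
ft_force: [0.2, -0.6, 0.8]
grip_width: 0.0118
gripper_force: 0.3
t 12.00 pos [541.9 -84.4   9.5] heading 87.3 tilt -1.000 F [ 0.2 -0.6  0.8] w 11.8
turn wz=0.005 rad
-> (553, 125, 8) tool shift [2.097e+02 1.000e-01 1.500e+00]
scene ([339.8, 229.2], [339, 226, 3, 7, 16]) [531. -59.  11.]
scene ([432.0, 221.0], [431, 221, 3, 1, 3]) [ 672. -224.   11.]
scene ([443.1, 223.2], [436, 222, 14, 4, 21]) [ 674. -250.   11.]
top ([436.7, 143.5], [420, 141, 30, 5, 67]) [ 691. -277.   11.]
```

```bash
python3 -m crank '13 13 0 0 0 0 0; 13 13 0 0 0 0 0; 13 13 0 0 0 0 0; 13 13 0 0 0 0 0; 13 13 0 0 0 0 0'; python3 -m crank '13 13 0 0 0 0 0; 13 13 0 0 0 0 0; 13 13 0 0 0 0 0; 13 13 0 0 0 0 0; 13 13 0 0 0 0 0'
python3 - <<'E'
from h import *
plan(87,(553,125,8))
s=imaging.capture("scene");b=(180,130,420,310)
for x in blobs(s,(172,90,40),(180,255,255),b,2)+blobs(s,(0,130,40),(7,255,255),b,2): print(x,(onz(s,*x[0],.011)*1000).round())
E
```

```text
time: 12.52
position: [0.5449, -0.0194, 0.0095]
tool_rot: [-0.0, 0.724, 0.69, -0.0]
ft_force: [0.2, 0.2, -0.6]
grip_width: 0.012
gripper_force: 0.1
time: 12.93
position: [0.548, 0.0455, 0.0095]
tool_rot: [-0.0, 0.723, 0.69, 0.0]
ft_force: [-0.1, 1.0, 0.2]
grip_width: 0.0118
gripper_force: 0.1
t 12.93 pos [548.   45.5   9.5] heading 87.3 tilt -1.000 F [-0.1  1.   0.2] w 11.8
turn wz=0.005 rad
-> (553, 125, 8) tool shift [79.6  0.8  1.5]
([293.5, 215.5], [293, 213, 2, 6, 10]) [535.  70.  11.]
```

```bash
python3 -m crank '13 13 1 0 0 0 0; 13 13 1.5 0 0 0 0; 13 13 1.5 0 0 0 0; 13 13 1 0 0 0 0; 13 13 1 0 0 0 0'; python3 -m crank '13 13 1 0 0 0 0; 13 5 0 0 0 0 0; 13 0 0 0 0 0 0; 13 -20 0 -20 0 0 0; 13 -20 0 -30 0 0 0'; python3 -m crank '13 -40 0 -20 0 0 0; 13 -40 0 0 0 0 0; 13 -40 0 0 0 0 0; 13 -40 0 0 0 0 0; 13 0 0 0 0 0 0'
python3 - <<'E'
from h import *
plan(67.4)
t=imaging.capture("top"); s=imaging.capture("scene")
for n,c,b in(("top",t,(210,110,420,290)),("scene",s,(180,160,420,310))):
    for k,l,h in(("teal",(80,60,40),(97,255,255)),("red",(172,90,30),(180,255,255)),("blue",(105,90,30),(125,255,255))):
        for x in blobs(c,l,h,b,3):
            p=onz(c,*x[0],.01)[:2]*1000-[576,96.5]; print(n,k,x,"trayX' %.0f Y %.0f"%(p@[.385,.923],p@[-.923,.385]))
a=cv2.resize(t["image"][130:280,210:420],None,fx=2.6,fy=2.6,interpolation=3); cv2.imwrite("pics/t5.png",a[:,:,::-1])
E
```

```text
time: 13.4
position: [0.5573, 0.11, 0.0096]
tool_rot: [0.0, 0.724, 0.69, 0.0]
ft_force: [-0.4, 0.1, 1.4]
grip_width: 0.0118
gripper_force: 0.4
time: 13.82
position: [0.5541, 0.0871, 0.057]
tool_rot: [-0.003, 0.723, 0.691, -0.003]
ft_force: [0.8, 0.1, -0.0]
grip_width: 0.012
gripper_force: 0.0
time: 14.23
position: [0.5498, -0.0777, 0.0786]
tool_rot: [0.002, 0.725, 0.688, -0.001]
ft_force: [0.3, 0.3, -0.0]
grip_width: 0.012
gripper_force: 0.0
t 14.23 pos [549.8 -77.7  78.6] heading 87.0 tilt -1.000 F [ 0.3  0.3 -0. ] w 12.0
turn wz=0.342 rad
top teal ([341.2, 133.1], [337, 122, 10, 24, 45]) trayX' -73 Y -186
top teal ([276.9, 175.6], [276, 173, 3, 6, 13]) trayX' 32 Y -26
top teal ([268.2, 184.6], [267, 182, 4, 6, 13]) trayX' 42 Y 3
top red ([259.8, 200.2], [259, 199, 3, 3, 5]) trayX' 46 Y 46
top blue ([284.7, 228.0], [272, 217, 29, 24, 41]) trayX' -37 Y 85
top blue ([329.2, 273.8], [328, 273, 4, 3, 6]) trayX' -176 Y 143
top blue ([340.5, 276.2], [339, 276, 4, 2, 4]) trayX' -203 Y 138
top blue ([359.2, 281.8], [358, 280, 3, 4, 6]) trayX' -248 Y 133
top blue ([363.4, 283.0], [363, 281, 2, 5, 5]) trayX' -258 Y 132
top blue ([368.0, 285.9], [366, 284, 5, 5, 9]) trayX' -271 Y 134
scene teal ([372.6, 191.2], [371, 190, 4, 3, 5]) trayX' -47 Y -215
scene teal ([295.3, 199.7], [294, 197, 4, 7, 21]) trayX' 33 Y -25
scene teal ([283.5, 201.5], [283, 199, 2, 6, 12]) trayX' 42 Y 4
scene red ([268.1, 204.1], [267, 201, 3, 7, 11]) trayX' 53 Y 43
scene blue ([414.6, 174.2], [410, 169, 10, 10, 36]) trayX' -31 Y -385
scene blue ([418.4, 170.2], [417, 169, 3, 4, 8]) trayX' -17 Y -415
scene blue ([275.2, 225.8], [267, 210, 17, 34, 124]) trayX' -57 Y 88
```

View pics/t5.png

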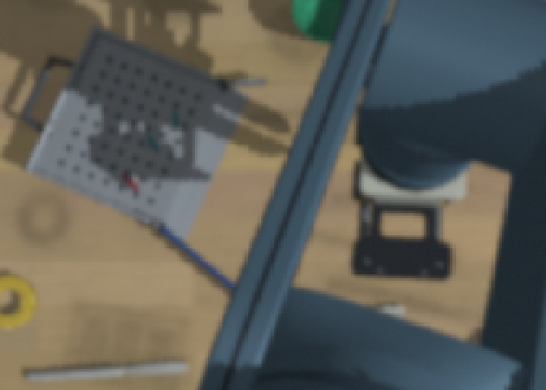

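All three polishers are inside, at X' 32, 42 and 46–53 mm past the gate line; red is at (130,183) in the crop and the teals near (175,118) and (152,140). The gate is untouched. Now I'll work out the arc for pushing it shut.

```bash
python3 -m crank '0 0 0 0 0 0 0.114; 0 0 0 0 0 0 0.114; 0 0 0 0 0 0 0.114; 0 0 0 0 0 0 0; 0 0 0 0 0 0 0'
cat > g.py <<'E'
from h import *
ex,ey=np.array([.385,.923]),np.array([-.923,.385]); Hn=np.array([510,124])
def P(th,d,r=100):
    g=-np.sin(th)*ex-np.cos(th)*ey; n=-np.cos(th)*ex+np.sin(th)*ey; return Hn+r*g+n*d
L=[(419,70,75),(419,70,14)]
for th in np.arange(1.8,-.01,-.2):
    d=1.5+abs(np.cos(th))*7.5+abs(np.sin(th))*14; L.append((*P(th,d).round(1),14))
if __name__=="__main__": plan(67.4,*L)
E
python3 g.py
```

```text
time: 14.75
position: [0.5494, -0.0689, 0.078]
tool_rot: [-0.0, 0.829, 0.559, -0.0]
ft_force: [-0.5, 0.0, -0.0]
grip_width: 0.0005
gripper_force: 0.0
t 14.75 pos [549.4 -68.9  78. ] heading 68.0 tilt -1.000 F [-0.5  0.  -0. ] w 0.5
turn wz=0.010 rad
-> (419, 70, 75) tool shift [  78.1 -173.7    3. ]
-> (419, 70, 14) tool shift [ 0.  0. 61.]
-> (np.float64(437.9), np.float64(52.7), 14) tool shift [-8.7 24.1 -0. ]
-> (np.float64(454.5), np.float64(39.3), 14) tool shift [-6.  20.5 -0. ]
-> (np.float64(471.6), np.float64(30.2), 14) tool shift [-1.8 19.3 -0. ]
-> (np.float64(490.3), np.float64(24.4), 14) tool shift [ 1.8 19.5 -0. ]
-> (np.float64(510.4), np.float64(22.5), 14) tool shift [ 6.  19.3 -0. ]
-> (np.float64(531.1), np.float64(24.8), 14) tool shift [10.1 18.2 -0. ]
-> (np.float64(551.4), np.float64(31.6), 14) tool shift [14.1 16.1 -0. ]
-> (np.float64(570.1), np.float64(42.9), 14) tool shift [17.6 12.9 -0. ]
-> (np.float64(586.3), np.float64(58.3), 14) tool shift [20.4  9.  -0. ]
-> (np.float64(598.8), np.float64(77.2), 14) tool shift [22.3  4.3 -0. ]
```

```bash
python3 -m crank '0 13 -29 0 0 0 0.010; 0 13 -29 0 0 0 0; 0 13 -29 0 0 0 0; 0 13 -29 0 0 0 0; 0 13 -29 0 0 0 0'; python3 -m crank '0 13 -29 3 0 0 0; 0 0 0 0 0 0 0; 0 0 0 0 0 0 0; 0 0 0 0 0 0 0; 0 0 0 0 0 0 0'
python3 - <<'E'
from h import *
plan(67.4,(419,70,75),(419,70,14))
s=imaging.capture("scene"); crop(s,(180,160,450,310),2.4,"pics/s6.png")
E
```

```text
time: 15.17
position: [0.4396, 0.0472, 0.0781]
tool_rot: [-0.0, 0.832, 0.555, -0.0]
ft_force: [0.1, 0.3, 0.7]
grip_width: 0.0003
gripper_force: 0.0
time: 15.58
position: [0.4207, 0.0685, 0.0755]
tool_rot: [0.001, 0.833, 0.553, 0.001]
ft_force: [0.3, 0.4, 0.7]
grip_width: 0.0003
gripper_force: 0.0
t 15.58 pos [420.7  68.5  75.5] heading 67.2 tilt -1.000 F [0.3 0.4 0.7] w 0.3
turn wz=-0.003 rad
-> (419, 70, 75) tool shift [ 0.7 -2.1  0.5]
-> (419, 70, 14) tool shift [ 0.  0. 61.]
```

View pics/s6.png

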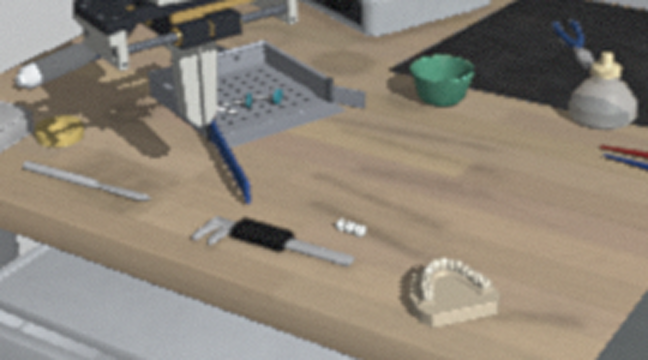

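The fingers are at (195,110) in the crop, on the outer side of the gate and clear of the spatula and caliper. I'll lower them and sweep the gate along the arc.

```bash
python3 -m crank '0 0 -2 15 0 0 0; 0 0 0 20 0 0 0; 0 0 0 17 0 0 0; 0 0 0 9 0 0 0; 0 0 0 0 0 0 0'; python3 -m crank '0 -4 12 0 0 0 0; 0 -4 12 0 0 0 0; 0 -3 10 0 0 0 0; 0 -3 10 0 0 0 0; 0 -1 10 0 0 0 0'; python3 -m crank '0 -1 9 0 0 0 0; 0 1 10 0 0 0 0; 0 1 10 0 0 0 0; 0 3 10 0 0 0 0; 0 3 9 0 0 0 0'
python3 - <<'E'
from h import *
plan(67.4,(531,25,14))
s=imaging.capture("scene");print(blobs(s,(105,90,30),(125,255,255),(180,160,380,310),3))
E
```

```text
time: 16.05
position: [0.4168, 0.069, 0.0124]
tool_rot: [-0.001, 0.833, 0.553, -0.001]
ft_force: [0.5, -0.1, -0.4]
grip_width: 0.0005
gripper_force: 0.0
time: 16.47
position: [0.4631, 0.0336, 0.0148]
tool_rot: [0.001, 0.833, 0.553, 0.001]
ft_force: [0.2, 1.0, -0.3]
grip_width: 0.0002
gripper_force: 0.2
time: 16.88
position: [0.5095, 0.0225, 0.0142]
tool_rot: [0.0, 0.833, 0.553, 0.0]
ft_force: [-1.3, 1.0, -1.0]
grip_width: 0.0004
gripper_force: 0.2
t 16.88 pos [509.5  22.5  14.2] heading 67.1 tilt -1.000 F [-1.3  1.  -1. ] w 0.4
turn wz=-0.005 rad
-> (531, 25, 14) tool shift [10.5 18.9  0.2]
[([281.7, 214.7], [269, 209, 27, 13, 225]), ([316.7, 221.1], [310, 217, 13, 9, 95])]
```

```bash
python3 -m crank '0 5 9 0 0 0 0; 0 5 9 0 0 0 0; 0 7 8 0 0 0 0; 0 7 8 0 0 0 0; 0 9 7 0 0 0 0'; python3 -m crank '0 9 6 0 0 0 0; 0 10 5 0 0 0 0; 0 10 4 0 0 0 0; 0 9 2 0 0 0 0; 0 7 2 0 0 0 0'; python3 -m crank '0 3 0 0 0 0 0; 0 2 0 0 0 0 0; 0 2 0 0 0 0 0; 0 0 0 0 0 0 0; 0 0 0 0 0 0 0'; python3 g.py | grep -v '>'
```

```text
time: 17.35
position: [0.5594, 0.0373, 0.014]
tool_rot: [-0.0, 0.833, 0.553, -0.0]
ft_force: [-1.1, 0.6, 0.1]
grip_width: 0.0004
gripper_force: 0.2
time: 17.77
position: [0.5944, 0.0724, 0.0141]
tool_rot: [-0.0, 0.833, 0.553, -0.0]
ft_force: [-0.8, -0.3, 1.2]
grip_width: 0.0004
gripper_force: 0.2
time: 18.18
position: [0.5964, 0.0777, 0.0142]
tool_rot: [-0.0, 0.833, 0.553, -0.0]
ft_force: [0.2, -0.9, 0.2]
grip_width: 0.0004
gripper_force: 0.0
t 18.18 pos [596.4  77.7  14.2] heading 67.1 tilt -1.000 F [ 0.2 -0.9  0.2] w 0.4
turn wz=-0.005 rad
```

```bash
for i in 1 2 3; do python3 -m crank '0 1 0 0 0 0 0; 0 1 0 0 0 0 0; 0 0 0 0 0 0 0; 0 0 0 0 0 0 0; 0 0 0 0 0 0 0' | grep -E 'posi|ft'; done
```

```text
position: [0.5971, 0.079, 0.0142]
ft_force: [-1.8, -3.4, 1.1]
position: [0.5972, 0.0793, 0.0141]
ft_force: [-4.7, -9.7, 2.6]
position: [0.5973, 0.0795, 0.0141]
ft_force: [-5.8, -16.1, 4.0]
```

The force rose to about 17 N with no further motion, so the gate is against its stop. I'll back off, lift clear and check.

```bash
python3 -m crank '0 -4 0 0 0 0 0; 0 -10 0 0 0 0 0; 0 -25 0 0 0 0 0; 0 -35 0 -10 0 0 0; 0 -35 0 -30 0 0 0' >/dev/null; python3 -m crank '0 -40 10 -40 0 0 0; 0 -40 10 -30 0 0 0; 0 -40 20 0 0 0 0; 0 -40 20 0 0 0 0; 0 0 0 0 0 0 0' | grep -E 'time|posi|ft'
python3 - <<'E'
from h import *
t=imaging.capture("top"); s=imaging.capture("scene")
b=cv2.resize(s["image"][160:310,180:450],(540,300),interpolation=3);a=cv2.resize(t["image"][130:230,210:390],(540,300),interpolation=3)
cv2.imwrite("pics/f.png",np.vstack([a,b])[:,:,::-1])
for n,c,b in(("top",t,(210,130,330,260)),("scene",s,(180,160,340,260))):
    for k,l,h in(("teal",(80,60,40),(97,255,255)),("red",(172,90,30),(180,255,255)),("blue",(105,70,30),(125,255,255))):
        for x in blobs(c,l,h,b,3):
            p=onz(c,*x[0],.01 if k!="blue" else .02)[:2]*1000-[576,96.5]; print(n,k,x,"trayX' %.0f Y %.0f"%(p@[.385,.923],p@[-.923,.385]))
E
```

```text
time: 20.27
position: [0.5552, -0.1678, 0.1061]
ft_force: [0.0, -0.3, 0.6]
top teal ([276.9, 175.3], [276, 173, 3, 6, 15]) trayX' 32 Y -26
top teal ([268.0, 184.8], [266, 182, 5, 7, 23]) trayX' 43 Y 4
top red ([259.5, 199.8], [258, 198, 4, 4, 6]) trayX' 47 Y 45
top blue ([282.1, 190.0], [270, 162, 27, 54, 201]) trayX' 4 Y 3
scene teal ([295.5, 197.8], [294, 197, 4, 3, 8]) trayX' 42 Y -32
scene teal ([283.2, 200.5], [282, 199, 4, 4, 11]) trayX' 48 Y 2
scene red ([268.0, 204.4], [267, 202, 3, 5, 7]) trayX' 51 Y 44
scene blue ([220.1, 179.5], [218, 176, 4, 8, 8]) trayX' 249 Y 79
scene blue ([292.3, 204.4], [269, 194, 49, 22, 435]) trayX' -3 Y 7
```

View pics/f.png

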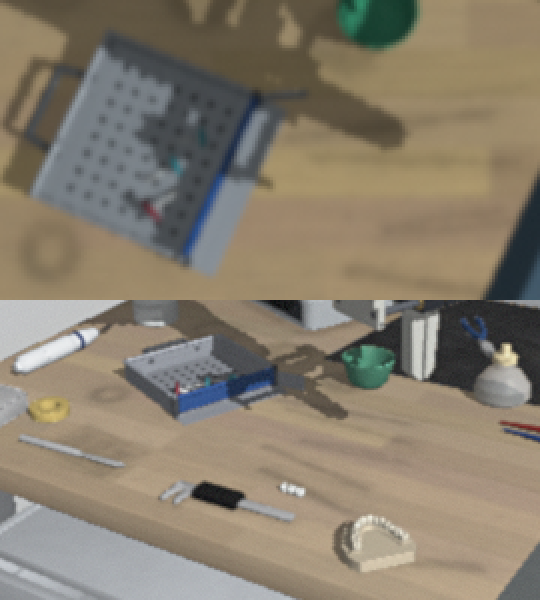

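The gate is shut across the mouth against the post, running from (187,255) to (258,100) in the top crop. All three polishers are behind it, the other objects haven't moved, and the arm is clear.

```bash
python3 -c "from bench import close_job; print(close_job())"
```

```text
the job is handed in; nothing more can be done
None
```

I swept all three polishers into the tray and pushed the gate fully shut against its stop post. Nothing else on the bench was disturbed, and I handed the job in at about 20 s on the robot's clock.

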